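# Steady the scale's hanger and hang the bearing block on it

## Robot

A 6-joint arm with a two-finger parallel gripper is mounted at the origin on the work surface. World frame = base frame: x ahead of the robot, y to its left, z up, the work surface at z = 0. Lengths are in m, angles in rad, forces in N, time in s.
With the tool pointing down it reaches from about 0.25 to 0.775 m from the base axis. Payload 4 kg.
Tool frame: the origin (TCP) lies at the centre of the arm's flange, where the gripper is bolted on; the fingertips stand 199 mm ahead of it and the grasp point (between the pads) lies 180 mm ahead of it; z points along the fingers, y is the line along which they close (so a half turn about z gives the same grasp; the last joint's range is limited). The gripper opens to 94 mm and grips with 3 to 60 N. Pads are 16 mm wide; open, the fingers measure 119 mm over their backs; the gripper's body (75 mm by 177 mm) begins 78 mm behind the grasp point.
Start: joints at [-1.21, 0.087, 1.371, -0, 1.684, -0.103], TCP at [0.246, -0.492, 0.405] pointing down, gripper open.
Joint ranges: [-3.1, 3.1], [-0.76, 2.03], [0.27, 2.55], [-1.08, 4.22], [0.17, 2.65], [-2.57, 2.57]. Speed limits (rad/s): [2.79, 2.79, 3.14, 3.14, 3.14, 3.14].

## Interface

Orientations are given as [roll, pitch, yaw] about the fixed x, y, z axes, in that order (R = Rz(yaw) Ry(pitch) Rx(roll)).
In Python, from bench import robot, eyes, models gives the robot as it stands.
- The arm moves only by the tool step_arm, never from a script. Its argument "commands" is a list that holds one entry, the list of rows, each a list of 7 numbers: the shift along the tool's x, y, z in mm, then the turn, a rotation vector about the tool's x, y, z in rad, then the finger opening in mm, from 0 to 94. In form: [[[tx, ty, tz, wx, wy, wz, gripper], ...]]. A call has 1 to 20 rows; each row shifts and turns the commanded pose from where the row before left it, along the tool's axes as they then stand; what a row does not reach is not made up. A row lasts 1/8 s, in which the tool goes at most 62.5 mm and 10.7 degrees, less where a joint would pass 70% of its speed; a pose out of reach is approached as far as the arm can. A call is refused whole if a number of a shift passes 62.5 or a number of a turn 0.188, either way. A call with a gripper value outside its range is refused whole. The fingers move at their own pace and stop on an object; the grip force is fixed at half the most. Time passes only in rows, so rows that do not move let the fingers close. It gives the time, the measured TCP pose, the force, the opening and the grip force at its end, in the units of the state.
- robot.get_obs(): the state, without advancing time (a new reading comes with each control period).
- eyes.snapshot(name): name is "scene" or "top" or "wrist"; returns a dict with "color" (400x640x3 uint8, red, green, blue), "camera_matrix" (3x3 intrinsics, pixels), "eye" and "rotation" of the camera in the world; the wrist camera has in their place "tool_from_camera" (4x4, takes a point from camera to tool coordinates, whose origin is the TCP and whose axes are the flange's). Camera axes: x right, y up, looking along -z (the intrinsics and any distortion apply to the point x, -y, -z); pixel columns grow to the right and rows downward; lengths in m; the calibration is good to about 2 mm. A picture is of the moment at which its call begins: read the wrist's pose just before it. There is no depth.
- robot.close_job(): hands the job in; it is judged then, once.
Trained networks look in a picture, given as the dict that the camera call returned (one of the last four; its "shot" number tells which), for a name from the list of things; names that differ only in an ending like _2 or _b are one class to them, and where a whole thing is asked for, a point or a joint stands for the part that bears it (a point fixed in the world has none). Each returns a list of dicts, best first, with "confidence" (0 to 1); they miss things now and then, are a little off and sometimes report something else, mostly with a low value. They report only what shows in the picture. A call takes as long as a camera call. They do not tell look-alikes from the thing itself.
- models.masks_of(picture, query): "mask" (400x640 bool, what is visible of it) and "xy" ([column, row] in pixels, amid what is visible of it).
- models.tip_of(picture, query): "xy" ([column, row] in pixels: a listed point, or the origin of a listed thing).
The state is a dict: "time": time; "joint_positions": joint angles; "qvel": joint speeds; "joint_torque": joint torques, N m; "tool_pos": TCP position; "ee_rot": TCP orientation; "wrist_force": force on the tool from outside, world axes, zero at the start; "wrist_torque": the same for the moment, N m; "width": finger opening in m; "finger_force": force on a finger pad.
Only numpy, scipy, OpenCV 4.12 (cv2) and the standard library are available. Lean on these libraries where they do the work, as an engineer would, in place of code of your own. Each camera call takes 0.05 s, during which the arm holds its last target. There are 200 camera calls.

## Task

The hanger of the hanging scale is swinging from side to side. Steady it with a touch so that it hangs still on its own, before you pick anything up; then take the bearing block with the square eye on top, hang it by that eye on the hanger's arm and let go, so that it hangs quietly for weighing. Leave everything else on the bench where it is.

Things in the scene. Friction and masses are not known exactly. Their poses are not given: they have to be found in the camera images.
- stand: Fixed portal of the hanging scale; place and yaw vary. Origin on the bench below the hanger; -x points roughly at the robot, z up. Posts 25 mm square at x 75, y +-130 mm, 460 mm high, on 12 mm feet; beam across their tops. Load cell bar x -10 to 75, y +-11, z 340 to 362 mm, hinge cheeks under it down to z 324; readout box x 52 to 98, y 142 to 233, z 260 to 320. In front of x -12 mm there is only the hanger.
- pivot (a point): Pivot of the hanger: stand frame (8, 0, 330) mm, axes of the stand, does not move. The hanger is a steel bar 7 mm in diameter, 160 g: a rod 130 mm straight down from the pivot, then a level arm 105 mm to the stand's -x, then a tip bent up, ending 15 mm further out and 12 mm higher (centre line). Plumb, the arm's centre line is 200 mm above the bench.
- hanger (a joint): Swing of the hanger about the stand's x axis through the pivot, rad: 0 = plumb, positive = lower end towards the stand's +y, range -1 to 1. It turns about no other axis. It starts 0.22 to 0.45 out and swings, period about 0.7 s, almost without friction: it does not come to rest by itself within minutes. Touched, it hardly bounces.
- arm (a point): Point on the centre line of the hanger's level arm, 70 mm from the rod towards the tip; moves with the hanger. At swing 0 its axes are those of the stand (the arm runs along its x, tip at -x).
- tip (a point): Centre of the end of the hanger's upturned tip (120 mm out from the rod, 118 mm below the pivot at swing 0); moves with the hanger.
- block: Bearing block with the square eye, loose, upright, 0.2 to 0.42 kg; place and yaw vary, it swaps places with the other blocks. Origin: centre of underside. Body 40 x 44 x 36 mm (x, y, z), bearings on its x faces; eye on top: frame 14 thick (x), 44 wide (y), z 36 to 74, window 30 x 30 through along x (z 36 to 66). Side faces of eye and body flush, 44 mm apart: grasp there. Half turn looks alike.
- eye (a point): Centre of the window of the block's eye: block frame (0, 0, 51) mm.
- plain_block: Like bearing block without an eye, two bolt heads on top; 40 x 44 x 42 mm. Origin under its centre. Leave alone.
- stud_block: Like bearing block with an upright round steel stud 22 mm in diameter on top instead of an eye; 74 mm high. Origin under its centre. Leave alone.
- screwdriver: Black-handled screwdriver lying on the bench, about 200 mm. Leave alone.
- screw_cup: Clear plastic cup, 64 mm across, 45 mm high. Leave alone.
- spanner: Steel spanner lying on the bench, about 180 mm. Leave alone.
- collar: Steel ring lying flat, 56 mm across, 16 mm high. Leave alone.
There are look-alikes about, which are no part of the job. What is shaped like the block but blue or pink is not meant.

How it is judged:
By the outcome, as a careful person would: the job done as asked, in the order asked, and still so for the second after the job is handed in, with the robot touching nothing.
It also fails if it takes over 72 s, if anything falls off the work surface, if the arm or the gripper's body presses on something with over 40 N, if the wrist force passes 120 N, or if a joint passes its speed limit or range.

## Working session

There is one attempt and no reset: what is moved stays moved. The work goes in short steps, Python scripts to look and compute and a tool call to move; the robot and the scene stay as the last step left them, time stands still between calls to the robot, and variables do not carry over. Pictures are saved under pics/ and viewed, at most 10 in all, crops included, and the job is handed in when it is done.

Besides the shell and the picture viewer there is one more tool, called after "Request:" as name(argument=value, ...) on one line, values as JSON. step_arm: Moves the arm, as the interface text tells. Its arguments: {"type":"object","properties":{"commands":{"type":"array"}},"required":["commands"]}

```bash
mkdir -p pics; ls; cat > h.py <<'E'
from bench import robot, eyes, models
import numpy as np, cv2
from scipy.spatial.transform import Rotation as R
def pose():
    o=robot.get_obs(); T=np.eye(4); T[:3,:3]=R.from_euler('xyz',o['ee_rot']).as_matrix(); T[:3,3]=o['tool_pos']; return T
def snap(n):
    T=pose(); s=eyes.snapshot(n)
    if 'tool_from_camera' in s:
        C=T@np.array(s['tool_from_camera']); s['E'],s['Rm']=C[:3,3],C[:3,:3]
    else: s['E'],s['Rm']=np.array(s['eye']),np.array(s['rotation'])
    return s
def ray(s,xy):
    K=np.array(s['camera_matrix']); p=np.linalg.solve(K,[xy[0],xy[1],1.]); d=s['Rm']@np.array([p[0],-p[1],-p[2]]); return s['E'],d/np.linalg.norm(d)
def atz(s,xy,z):
    e,d=ray(s,xy); return e+d*(z-e[2])/d[2]
def proj(s,P):
    q=s['Rm'].T@(np.array(P)-s['E']); K=np.array(s['camera_matrix']); u=K@np.array([q[0],-q[1],-q[2]]); return u[:2]/u[2]
def tri(rs):
    A=sum(np.eye(3)-np.outer(d,d) for e,d in rs); b=sum((np.eye(3)-np.outer(d,d))@e for e,d in rs); return np.linalg.solve(A,b)
def save(s,n,crop=None,f=1):
    im=s['color'][:,:,::-1]
    if crop: x0,y0,x1,y1=crop; im=im[y0:y1,x0:x1]
    cv2.imwrite('pics/'+n,cv2.resize(im,None,fx=f,fy=f,interpolation=cv2.INTER_CUBIC))
E
python3 - <<'E'
from h import *
print(robot.get_obs())
for n in ('scene','top'):
    s=snap(n); save(s,n+'0.png'); print(n,s['E'].round(3),[k for k in s])
    for q in ('block','eye','stand','pivot','arm','tip','plain_block','stud_block'):
        r=models.tip_of(s,q); print(q,[(np.round(a['xy']).tolist(),round(a['confidence'],2)) for a in r[:4]])
E
```

```text
pics
{'time': 0.0, 'joint_positions': array([-1.21010357e+00,  8.79280492e-02,  1.37222163e+00, -1.06137993e-05,
        1.68359902e+00, -1.03107882e-01]), 'qvel': array([ 0.00031914, -0.00029496,  0.00149967, -0.000227  ,  0.00063822,
       -0.00019835]), 'joint_torque': array([ 8.09630660e-05, -3.40187359e+01, -3.02423072e+01,  7.17314403e-02,
        3.30611563e-02, -1.76494054e-04]), 'tool_pos': array([ 0.24599284, -0.49179474,  0.403535  ]), 'ee_rot': array([-3.13944698e+00, -2.11417970e-04,  4.63799229e-01]), 'wrist_force': array([ 1.09839374, -0.46038226, -0.67603161]), 'wrist_torque': array([ 0.01719631, -0.01558408, -0.00222693]), 'finger_force': 0.0, 'width': 0.09392078991609822}
scene [1.671 0.164 1.05 ] ['color', 'camera_matrix', 'eye', 'rotation', 'shot', 'E', 'Rm']
block [([261.0, 225.0], 0.74), ([238.0, 246.0], 0.58), ([271.0, 204.0], 0.51), ([243.0, 202.0], 0.35)]
eye [([271.0, 194.0], 0.86), ([235.0, 232.0], 0.77), ([258.0, 214.0], 0.63)]
stand [([316.0, 218.0], 0.29)]
pivot [([386.0, 180.0], 0.63)]
arm [([378.0, 204.0], 0.76), ([257.0, 214.0], 0.34), ([376.0, 189.0], 0.2)]
tip [([375.0, 190.0], 0.53)]
plain_block [([232.0, 262.0], 0.7)]
stud_block [([204.0, 220.0], 0.85)]
top [ 0.34  -0.004  1.443] ['color', 'camera_matrix', 'eye', 'rotation', 'shot', 'E', 'Rm']
block [([369.0, 225.0], 0.61), ([366.0, 257.0], 0.61), ([381.0, 202.0], 0.55)]
eye [([370.0, 222.0], 0.65), ([416.0, 222.0], 0.63), ([383.0, 199.0], 0.62), ([366.0, 258.0], 0.52)]
stand [([347.0, 161.0], 0.34)]
pivot [([244.0, 156.0], 0.94)]
arm [([265.0, 200.0], 0.6), ([265.0, 187.0], 0.47), ([380.0, 176.0], 0.45)]
tip [([266.0, 201.0], 0.44), ([370.0, 222.0], 0.23)]
plain_block [([381.0, 175.0], 0.44)]
stud_block [([415.0, 224.0], 0.7)]
```

View pics/scene0.png

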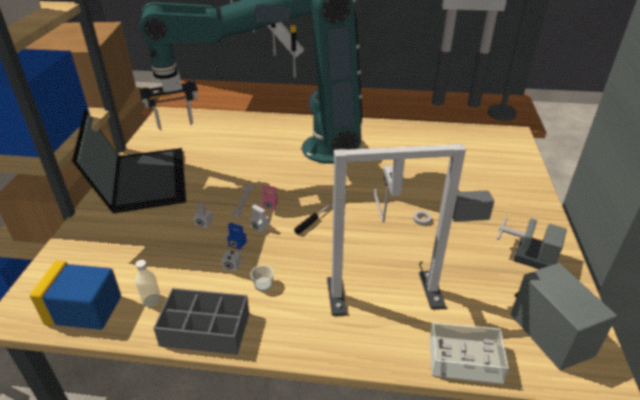

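View pics/top0.png

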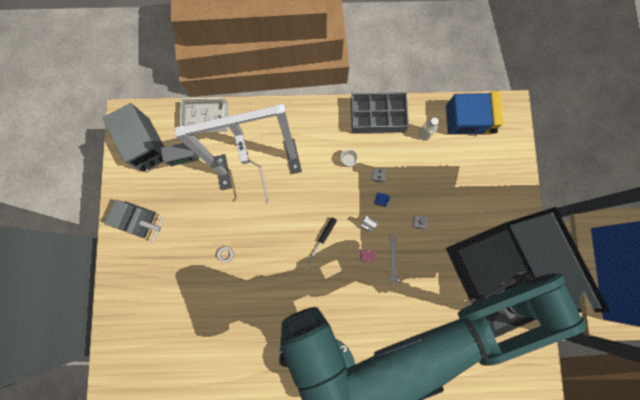

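Candidates with an eye: grey-white at scene (259,217) / top (369,223), blue at (236,236) / (381,200), and pink at (269,195) / (367,256). The grey-white one fits. The stud block is at (203,215) / (419,222) and the plain block at (231,260) / (380,175). The portal has its readout on the left in top, and the hanger's arm runs to about (266,201).

```bash
python3 - <<'E'
from h import *
a=snap('scene'); b=snap('top')
P={}
def best(s,q): return models.tip_of(s,q)[0]['xy']
pv=tri([ray(a,best(a,'pivot')),ray(b,best(b,'pivot'))]); print('pivot',pv.round(4), 'err px',proj(a,pv)-best(a,'pivot'),proj(b,pv)-best(b,'pivot'))
print('beam ends',[atz(b,p,0.47).round(3) for p in((180,131),(283,109))])
print('block',atz(a,(261,225),0).round(3),atz(b,(369,223),.055).round(3))
for nm,p in (('blue',(381,200)),('pink',(367,256)),('stud',(419,222)),('plain',(380,175)),('collar',(225,254)),('cup',(348,158))): print(nm,atz(b,p,.04).round(3))
save(a,'b_scene.png',(190,170,300,280),5)
# enlarged crop
m=models.masks_of(b,'stand'); print([(x['confidence'],x['mask'].sum()) for x in m])
save(b,'stand_top.png',(150,90,310,220),5)
E
```

```text
Traceback (most recent call last):
  File "h.py", line 17, in proj
    q=s['Rm'].T@(np.array(P)-s['E']); K=np.array(s['camera_matrix']); u=K@np.array([q[0],-q[1],-q[2]]); return u[:2]/u[2]
                                                                                    ~^^^
IndexError: invalid index to scalar variable.
```

```bash
python3 - <<'E'
from h import *
b=snap('top'); print(b['rotation'], b['camera_matrix'])
E
sed -i "s/s\['E'\],s\['Rm'\]=np.array(s\['eye'\]),np.array(s\['rotation'\])/s['E'],s['Rm']=np.array(s['eye']),rot(s['rotation'])/" h.py
cat >> h.py <<'E'
def rot(r):
    r=np.array(r,float)
    return r if r.ndim==2 else R.from_euler('xyz',r).as_matrix() if r.size==3 else R.from_quat(r).as_matrix()
E
python3 - <<'E'
from h import *
a=snap('scene'); b=snap('top')
def best(s,q): return models.tip_of(s,q)[0]['xy']
pa,pb=best(a,'pivot'),best(b,'pivot')
pv=tri([ray(a,pa),ray(b,pb)]); print('pivot',pv.round(4), 'err px',proj(a,pv)-pa,proj(b,pv)-pb)
print('beam ends',[atz(b,p,0.47).round(3) for p in((180,131),(283,109))])
print('block',atz(a,(261,225),0).round(3),atz(b,(369,223),.055).round(3))
for nm,p in (('blue',(381,200)),('pink',(367,256)),('stud',(419,222)),('plain',(380,175)),('collar',(225,254)),('cup',(348,158))): print(nm,atz(b,p,.04).round(3))
save(a,'b_scene.png',(190,170,300,280),5)
save(b,'stand_top.png',(150,90,310,210),5)
E
```

```text
[ 1.66900627e-01 -1.52519210e-03 -1.59506338e+00] [[403.462006     0.         323.77823732]
 [  0.         403.462006   198.37588982]
 [  0.           0.           1.        ]]
pivot [0.6485 0.2143 0.32  ] err px [ 2.7845052  -0.33814956] [ 2.39695666 -0.13515602]
beam ends [array([0.684, 0.348, 0.47 ]), array([0.736, 0.088, 0.47 ])]
block [ 0.48  -0.166  0.   ] [ 0.484 -0.166  0.055]
blue [ 0.566 -0.214  0.04 ]
pink [ 0.371 -0.156  0.04 ]
stud [ 0.484 -0.343  0.04 ]
plain [ 0.656 -0.215  0.04 ]
collar [0.39  0.333 0.04 ]
cup [ 0.721 -0.103  0.04 ]
```

View pics/b_scene.png

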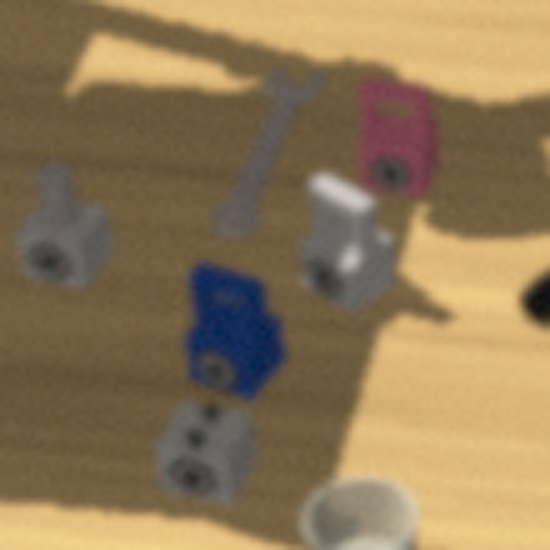

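View pics/stand_top.png

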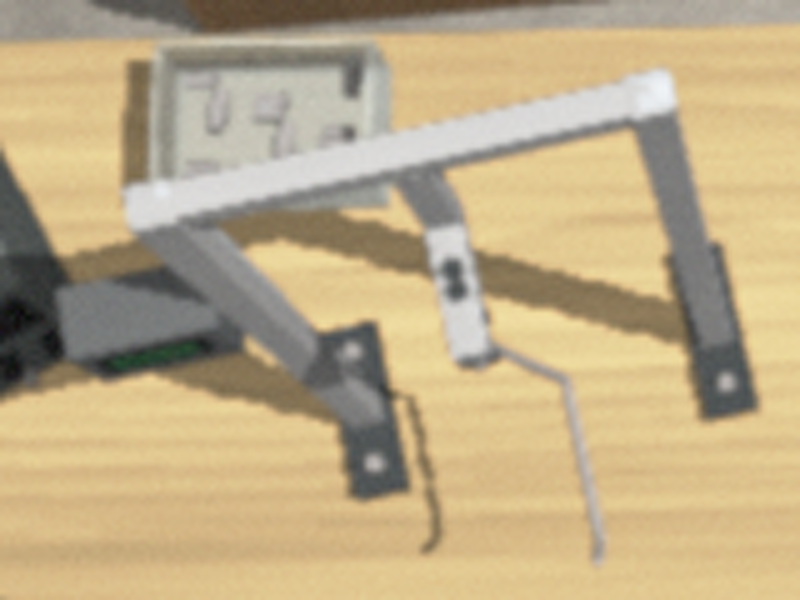

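The crop confirms the block: grey, with a square eye, at about scene (259,217). The blue and pink ones are decoys. In the top view, the front foot edges are at (225.8,188.4) and (295.8,172.6), and the load cell front top is at (244.6,160.6).

```bash
python3 - <<'E'
from h import *
b=snap('top')
fl=atz(b,(225.8,188.4),.012); fr=atz(b,(295.8,172.6),.012); mid=(fl+fr)/2; d=fl-fr
print('feet',fl.round(4),fr.round(4),'sep',np.linalg.norm(d),'yaw',np.arctan2(-d[0],d[1]))
yaw=np.arctan2(-d[0],d[1])
bl=atz(b,(179,131.4),.48); br=atz(b,(281,109),.48); d=bl-br; print('beam yaw',np.arctan2(-d[0],d[1]),'len',np.linalg.norm(d))
ex=np.array([np.cos(yaw),np.sin(yaw),0])
c=atz(b,(244.6,160.6),.362)
print('cell->origin',(c+.010*ex).round(4),' pivot from net',atz(b,models.tip_of(b,'pivot')[0]['xy'],.33)-.008*ex)
print('feet mid rel to cell origin, stand axes', np.dot(mid-c-.01*ex,ex), np.dot(mid-c,[-ex[1],ex[0],0]))
# block at two views
a=snap('scene')
for q,s in (('eye',a),('eye',b),('block',a),('block',b)): print(q,[(np.round(r['xy'],1).tolist(),round(r['confidence'],2)) for r in models.tip_of(s,q)])
print(robot.get_obs()['time'])
E
```

```text
feet [0.6259 0.3405 0.012 ] [0.6783 0.087  0.012 ] sep 0.2588117556883812 yaw 0.2040670744177837
beam yaw 0.20459126136876438 len 0.2596321388226254Traceback (most recent call last):
  File "<stdin>", line 9, in <module>
IndexError: list index out of range
```

```bash
python3 - <<'E'
from h import *
b=snap('top'); yaw=.204
ex=np.array([np.cos(yaw),np.sin(yaw),0]); ey=np.array([-ex[1],ex[0],0])
mid=(atz(b,(225.8,188.4),.012)+atz(b,(295.8,172.6),.012))/2
bm=(atz(b,(179,131.4),.48)+atz(b,(281,109),.48))/2
c=atz(b,(244.6,160.6),.362)
print('origin from cell',(c+.010*ex).round(4),'beam',(bm-.075*ex).round(4),'pivot px',(atz(b,(244,156.3),.33)-.008*ex).round(4))
O=c+.01*ex; print('feet mid in stand',np.dot(mid-O,ex),np.dot(mid-O,ey))
a=snap('scene')
for q,s in (('eye',a),('eye',b),('block',a),('block',b)): print(q,[(np.round(r['xy'],1).tolist(),round(r['confidence'],2)) for r in models.tip_of(s,q)])
print(robot.get_obs()['time'])
E
```

```text
origin from cell [0.6427 0.2076 0.362 ] beam [0.6327 0.2042 0.48  ] pivot px [0.6464 0.2119 0.33  ]
feet mid in stand 0.010467852172764205 0.004145254485542127
eye [([258.2, 215.1], 0.91), ([233.8, 230.5], 0.86), ([269.5, 192.4], 0.86)]
eye [([384.3, 193.5], 0.72), ([367.1, 258.4], 0.57), ([370.2, 221.7], 0.43)]
block [([260.0, 225.1], 0.81), ([271.2, 205.2], 0.72), ([238.4, 244.4], 0.64)]
block [([368.4, 224.3], 0.69), ([368.1, 259.4], 0.65), ([378.7, 200.0], 0.48), ([255.2, 203.4], 0.44)]
1.75
```

Stand origin is about (0.640, 0.209) with yaw 0.204, and the block is about (0.483, -0.166). I'll start by moving the closed gripper to a spot beside the hanger, on the stand's -y side.

Request:
step_arm(commands=[[[0, 0, 0, 0, 0, 0.13, 0], [0, 0, 0, 0, 0, 0.13, 0], [32, -36.5, 1.8, 0, 0, 0, 0], [32, -36.5, 1.8, 0, 0, 0, 0], [32, -36.5, 1.8, 0, 0, 0, 0], [32, -36.5, 1.8, 0, 0, 0, 0], [32, -36.5, 1.8, 0, 0, 0, 0], [32, -36.5, 1.8, 0, 0, 0, 0], [32, -36.5, 1.8, 0, 0, 0, 0], [32, -36.5, 1.8, 0, 0, 0, 0], [32, -36.5, 1.8, 0, 0, 0, 0], [32, -36.5, 1.8, 0, 0, 0, 0], [32, -36.5, 1.8, 0, 0, 0, 0], [32, -36.5, 1.8, 0, 0, 0, 0], [32, -36.5, 1.8, 0, 0, 0, 0], [32, -36.5, 1.8, 0, 0, 0, 0], [0, 0, 0, 0, 0, 0, 0]]])

```text
time: 3.88
tool_pos: [0.5821, 0.1018, 0.3784]
ee_rot: [-3.141, 0.001, 0.208]
wrist_force: [0.9, -0.7, -0.0]
width: 0.0007
finger_force: 0.0
```

```bash
cat >> h.py <<'E'
O=np.array([.640,.209,0]); yaw=.204
ex=np.array([np.cos(yaw),np.sin(yaw),0]); ey=np.array([-ex[1],ex[0],0])
def st(p): d=np.array(p)-O; return np.array([d@ex,d@ey,d[2]])
def W(p): return O+ex*p[0]+ey*p[1]+np.array([0,0,p[2]])
E
python3 - <<'E'
from h import *
print(st(pose()[:3,3]).round(4),robot.get_obs()['ee_rot'],robot.get_obs()['time'])
s=snap('wrist'); save(s,'w1.png'); print(s['E'].round(3))
for q in ('arm','tip','pivot'): print(q,[(np.round(r['xy']).tolist(),round(r['confidence'],2)) for r in models.tip_of(s,q)[:2]])
for p in ((8,0,330),(8,0,200),(-62,0,200),(-112,0,212)): print(p,proj(s,W(np.array(p)/1e3)).round(0))
E
```

```text
[-0.0784 -0.0933  0.3784] [-3.14097202e+00  1.32095521e-03  2.08044489e-01] 3.875
[0.649 0.116 0.358]
arm [([178.0, 215.0], 0.63), ([549.0, 84.0], 0.3)]
tip [([525.0, 304.0], 0.53)]
pivot []
(8, 0, 330) [-1033.  -170.]
(8, 0, 200) [110.  69.]
(-62, 0, 200) [130. 220.]
(-112, 0, 212) [130. 324.]
```

View pics/w1.png

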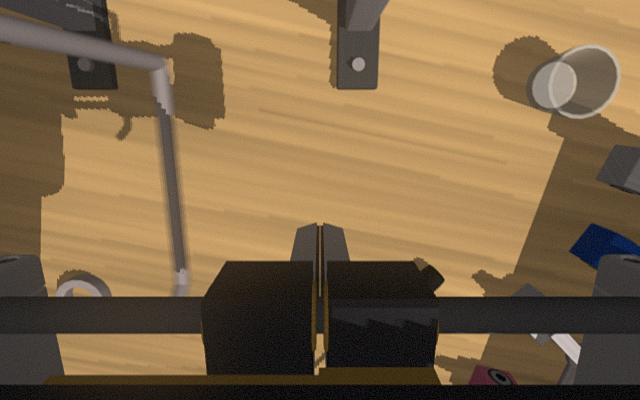

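The wrist view shows the hanger's elbow at (160,70) and its tip at (182,285), clear of the closed fingertips at (320,230). I'll push over to just past plumb and wait there.

Request:
step_arm(commands=[[[0, -12, 0, 0, 0, 0, 0], [0, -12, 0, 0, 0, 0, 0], [0, -12, 0, 0, 0, 0, 0], [0, -12, 0, 0, 0, 0, 0], [0, -10, 0, 0, 0, 0, 0], [0, -10, 0, 0, 0, 0, 0], [0, -10, 0, 0, 0, 0, 0], [0, -10, 0, 0, 0, 0, 0], [0, -8, 0, 0, 0, 0, 0], [0, 0, 0, 0, 0, 0, 0], [0, 0, 0, 0, 0, 0, 0], [0, 0, 0, 0, 0, 0, 0], [0, 0, 0, 0, 0, 0, 0], [0, 0, 0, 0, 0, 0, 0], [0, 0, 0, 0, 0, 0, 0], [0, 0, 0, 0, 0, 0, 0], [0, 0, 0, 0, 0, 0, 0], [0, 0, 0, 0, 0, 0, 0], [0, 0, 0, 0, 0, 0, 0], [0, 0, 0, 0, 0, 0, 0]]])

```text
time: 6.58
tool_pos: [0.5619, 0.1932, 0.3795]
ee_rot: [3.142, -0.0, 0.204]
wrist_force: [0.2, 0.4, 0.5]
width: 0.0005
finger_force: 0.1
```

```bash
python3 - <<'E'
from h import *
print(st(pose()[:3,3]).round(4),robot.get_obs()['time'],robot.get_obs()['wrist_force'])
ss=[snap('wrist') for _ in range(4)]
g=[cv2.cvtColor(s['color'],cv2.COLOR_RGB2GRAY).astype(float)[:250,:320] for s in ss]
print([np.abs(g[i]-g[0]).max() for i in (1,2,3)],[np.abs(g[i]-g[0]).mean() for i in (1,2,3)])
save(ss[-1],'w2.png')
E
```

```text
[-0.0797  0.0004  0.3795] 6.575 [0.15642916 0.36234759 0.52583721]
[np.float64(27.0), np.float64(69.0), np.float64(72.0)] [np.float64(2.7291625), np.float64(2.7564875), np.float64(2.7552375)]
```

View pics/w2.png

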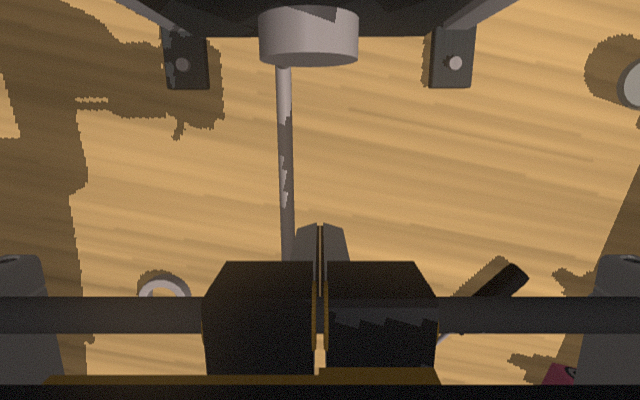

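The bar rests against the left finger, at column 287. Now I'll wait briefly and retreat slowly so the hanger follows down to plumb.

Request:
step_arm(commands=[[[0, 0, 0, 0, 0, 0, 0], [0, 0, 0, 0, 0, 0, 0], [0, 0, 0, 0, 0, 0, 0], [0, 0, 0, 0, 0, 0, 0], [0, 0, 0, 0, 0, 0, 0], [0, 0, 0, 0, 0, 0, 0], [0, 0.5, 0, 0, 0, 0, 0], [0, 1, 0, 0, 0, 0, 0], [0, 1, 0, 0, 0, 0, 0], [0, 1, 0, 0, 0, 0, 0], [0, 1, 0, 0, 0, 0, 0], [0, 1, 0, 0, 0, 0, 0], [0, 1, 0, 0, 0, 0, 0], [0, 1, 0, 0, 0, 0, 0], [0, 0.8, 0, 0, 0, 0, 0], [0, 0.7, 0, 0, 0, 0, 0], [0, 0.6, 0, 0, 0, 0, 0], [0, 0.5, 0, 0, 0, 0, 0], [0, 0.4, 0, 0, 0, 0, 0], [0, 0.4, 0, 0, 0, 0, 0]]])

```text
time: 9.28
tool_pos: [0.5641, 0.1825, 0.3795]
ee_rot: [3.141, -0.0, 0.204]
wrist_force: [-0.4, -1.0, 0.1]
width: 0.0002
finger_force: 0.0
```

Request:
step_arm(commands=[[[0, 0.4, 0, 0, 0, 0, 0], [0, 0.4, 0, 0, 0, 0, 0], [0, 0.4, 0, 0, 0, 0, 0], [0, 0.4, 0, 0, 0, 0, 0], [0, 0.4, 0, 0, 0, 0, 0], [0, 0.4, 0, 0, 0, 0, 0], [0, 0.4, 0, 0, 0, 0, 0], [0, 0.4, 0, 0, 0, 0, 0], [0, 0.4, 0, 0, 0, 0, 0], [0, 0.4, 0, 0, 0, 0, 0], [0, 0.4, 0, 0, 0, 0, 0], [0, 0.4, 0, 0, 0, 0, 0], [0, 0.4, 0, 0, 0, 0, 0], [0, 0.4, 0, 0, 0, 0, 0], [0, 0.4, 0, 0, 0, 0, 0], [0, 0.4, 0, 0, 0, 0, 0], [0, 0.4, 0, 0, 0, 0, 0], [0, 0.4, 0, 0, 0, 0, 0], [0, 0.4, 0, 0, 0, 0, 0], [0, 0.4, 0, 0, 0, 0, 0]]])

```text
time: 11.78
tool_pos: [0.5657, 0.1747, 0.3795]
ee_rot: [3.141, -0.0, 0.204]
wrist_force: [0.6, 0.2, -1.1]
width: 0.0002
finger_force: 0.0
```

Request:
step_arm(commands=[[[0, 0.6, 0, 0, 0, 0, 0], [0, 1, 0, 0, 0, 0, 0], [0, 2, 0, 0, 0, 0, 0], [0, 4, 0, 0, 0, 0, 0], [0, 10, 0, 0, 0, 0, 0], [0, 15, 0, 0, 0, 0, 0], [0, 15, 0, 0, 0, 0, 0], [0, 0, 0, 0, 0, 0, 0]]])

```text
time: 12.78
tool_pos: [0.5757, 0.1265, 0.3794]
ee_rot: [3.141, 0.0, 0.201]
wrist_force: [0.2, 0.2, -0.3]
width: 0.0009
finger_force: 0.0
```

```bash
python3 - <<'E'
from h import *
print(st(pose()[:3,3]).round(4),robot.get_obs()['time'])
cols=[]
for i in range(10):
    s=snap('wrist'); g=cv2.cvtColor(s['color'],cv2.COLOR_RGB2GRAY).astype(int)
    if i==0: save(s,'w3.png'); g0=g
    cols.append([round(s['E'][0],4),round(np.abs(g-g0)[:250].mean(),2), int((np.abs(g-g0)[80:250,:300]>45).sum())])
print(cols)
E
```

```text
[-0.0797 -0.0678  0.3794] 12.775
[[np.float64(0.6423), np.float64(0.0), 0], [np.float64(0.6421), np.float64(3.72), 718], [np.float64(0.642), np.float64(4.54), 1296], [np.float64(0.6419), np.float64(4.89), 1567], [np.float64(0.6418), np.float64(5.05), 1646], [np.float64(0.6418), np.float64(5.17), 1690], [np.float64(0.6418), np.float64(5.17), 1624], [np.float64(0.6418), np.float64(5.15), 1545], [np.float64(0.6418), np.float64(5.08), 1434], [np.float64(0.6418), np.float64(5.02), 1367]]
```

View pics/w3.png

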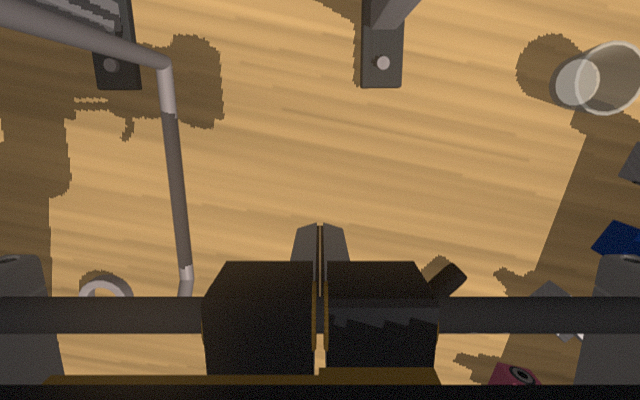

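```bash
cat >> h.py <<'E'
def bar(s,rows,c0,c1):
    g=cv2.GaussianBlur(cv2.cvtColor(s['color'],cv2.COLOR_RGB2GRAY),(3,3),0).astype(float); out=[]
    for r in rows:
        x=g[r,c0:c1]; th=(np.percentile(x,90)+x.min())/2
        i=np.where(x<th)[0]; out.append((r,c0+(i[0]+i[-1])/2, i[-1]-i[0]))
    return np.array(out)
E
python3 - <<'E'
from h import *
for k in range(16):
    s=snap('wrist'); b=bar(s,range(150,256,5),140,215)
    m=np.abs(b[:,2]-np.median(b[:,2]))<4
    f=np.polyfit(b[m,0],b[m,1],1); u=np.polyval(f,200); print(k,m.sum(),round(u,2),st(atz(s,(u,200),.2)).round(4), st(atz(s,(np.polyval(f,250),250),.2)).round(4)[:2],flush=True)
print(robot.get_obs()['time'])
E
```

```text
0 22 181.89 [-0.0527  0.0012  0.2   ] [-0.0789  0.001 ]
1 22 181.92 [-0.0527  0.0011  0.2   ] [-0.0788  0.0009]
2 22 182.01 [-0.0527  0.001   0.2   ] [-0.0789  0.0009]
3 22 182.18 [-0.0527  0.0009  0.2   ] [-0.0788  0.0009]
4 22 182.4 [-0.0527  0.0008  0.2   ] [-0.0788  0.0007]
5 22 182.49 [-0.0527  0.0007  0.2   ] [-0.0788  0.0005]
6 22 182.47 [-0.0527  0.0006  0.2   ] [-0.0788  0.0005]
7 22 182.36 [-0.0527  0.0007  0.2   ] [-0.0788  0.0006]
8 22 182.03 [-0.0527  0.0008  0.2   ] [-0.0788  0.0006]
9 22 181.85 [-0.0527  0.0009  0.2   ] [-0.0788  0.0008]
10 22 181.47 [-0.0527  0.0011  0.2   ] [-0.0788  0.001 ]
11 22 181.15 [-0.0527  0.0012  0.2   ] [-0.0788  0.0011]
12 22 181.01 [-0.0527  0.0013  0.2   ] [-0.0788  0.0011]
13 22 180.98 [-0.0527  0.0013  0.2   ] [-0.0788  0.0011]
14 22 181.05 [-0.0527  0.0013  0.2   ] [-0.0788  0.0011]
15 22 181.4 [-0.0527  0.0011  0.2   ] [-0.0788  0.001 ]
14.075
```

Steady: the swing is about ±0.35 mm. Next is the block.

```bash
python3 - <<'E'
from h import *
s=snap('wrist'); print('elbow',st(atz(s,(167,72),.2)).round(4))
a=snap('scene')
p,q=[atz(a,x,.074) for x in ((252.3,206.3),(264.4,211.5))]; d=q-p; print(p.round(3),q.round(3),np.linalg.norm(d),'yaw of y axis-90:',np.arctan2(-d[0],d[1]))
print(((p+q)/2).round(3)); T=pose(); print(T[:3,3].round(4),robot.get_obs()['ee_rot'])
print('tool xyz to block at eye', (T[:3,:3].T@(np.array([.483,-.166,.38])-T[:3,3])).round(3))
E
```

```text
elbow [0.0063 0.0018 0.2   ]
[ 0.48  -0.188  0.074] [ 0.501 -0.145  0.074] 0.046947295695670986 yaw of y axis-90: -0.4509031322091679
[ 0.491 -0.167  0.074]
[0.5754 0.1281 0.3795] [ 3.14149165e+00 -6.07256032e-05  2.03781949e-01]
tool xyz to block at eye [-0.15   0.269 -0.001]
```

Request:
step_arm(commands=[[[-15, 30, 3, 0, 0, 0, 0], [-20, 30, 3, 0, 0, 0, 0], [-25, 30, 3, 0, 0, 0, 94], [-25, 30, 3, 0, 0, 0, 94], [-25, 30, 3, 0, 0, 0, 94], [-25, 30, 3, 0, 0, 0, 94], [-25, 30, 3, 0, 0, 0, 94], [-25, 30, 3, 0, 0, 0, 94], [0, 0, 0, 0, 0, 0.164, 94], [0, 0, 0, 0, 0, 0.164, 94], [0, 0, 0, 0, 0, 0.164, 94], [0, 0, 0, 0, 0, 0.164, 94], [0, 0, 0, 0, 0, 0, 94], [0, 0, 0, 0, 0, 0, 94]]])

```text
time: 15.92
tool_pos: [0.4428, -0.1444, 0.3555]
ee_rot: [3.142, -0.0, -0.45]
wrist_force: [0.8, 0.3, -0.4]
width: 0.0939
finger_force: 0.0
```

```bash
python3 - <<'E'
from h import *
s=snap('wrist'); save(s,'w4.png')
T=pose(); print(T[:3,3].round(4),robot.get_obs()['ee_rot'],robot.get_obs()['time'])
for q in ('block','eye'): print(q,[(np.round(r['xy']).tolist(),round(r['confidence'],2)) for r in models.tip_of(s,q)[:4]])
print(proj(s,[.487,-.167,.074]))
E
```

```text
[ 0.4428 -0.1444  0.3555] [ 3.14155248e+00 -1.56592192e-04 -4.50370354e-01] 15.975
block [([359.0, 236.0], 0.93), ([330.0, 26.0], 0.84), ([322.0, 138.0], 0.62)]
eye [([323.0, 139.0], 0.74), ([365.0, 261.0], 0.69), ([331.0, 6.0], 0.67)]
[320.58134393 138.4405542 ]
```

View pics/w4.png

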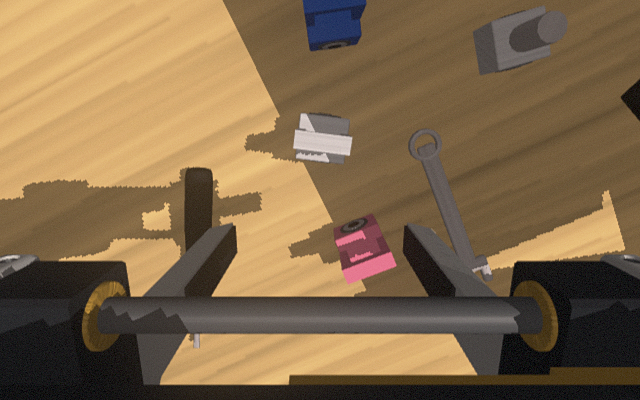

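The grey-white square-eye block is at (323,142), the pink decoy at (363,245) and the blue one at (335,25). The eye's top bar runs from about (294.5,139.5) to (352.5,146).

```bash
python3 - <<'E'
from h import *
s=snap('wrist'); T=pose(); Ti=np.linalg.inv(T)
hsv=s['color'].astype(int)[100:175,285:360]
m=((hsv.min(2)>150)).astype(np.uint8)
n,l,stt,c=cv2.connectedComponentsWithStats(m); i=1+np.argmax(stt[1:,4]); 
rect=cv2.minAreaRect(np.argwhere(l==i)[:,::-1].astype(np.float32)); print(rect[0][0]+285,rect[0][1]+100,rect[1:],stt[i])
for a,b in (((294.5,139.5),(352.5,146)),):
    p,q=[Ti@np.r_[atz(s,x,.074),1] for x in (a,b)]; d=q-p; print('tool',p.round(4),q.round(4),((p+q)/2).round(4),'len',np.linalg.norm(d),'th',np.arctan2(-d[0],d[1]))
E
```

```text
322.4594612121582 139.24324417114258 ((57.21084976196289, 44.387725830078125), 9.462323188781738) [   8   14   59   48 1447]
tool [ 0.0488 -0.0188  0.2815  1.    ] [0.0439 0.0257 0.2815 1.    ] [0.0463 0.0034 0.2815 1.    ] len 0.04482334337596354 th 0.1103878969713054
```

Request:
step_arm(commands=[[[23, 1.7, 0, 0, 0, 0, 94], [23, 1.7, 0, 0, 0, 0, 94], [0, 0, 0, 0, 0, 0.11, 94], [0, 0, 30, 0, 0, 0, 94], [0, 0, 35, 0, 0, 0, 94], [0, 0, 35, 0, 0, 0, 94], [0, 0, 20, 0, 0, 0, 94], [0, 0, 13, 0, 0, 0, 94], [0, 0, 0, 0, 0, 0, 60], [0, 0, 0, 0, 0, 0, 50], [0, 0, 0, 0, 0, 0, 40], [0, 0, 0, 0, 0, 0, 36], [0, 0, 0, 0, 0, 0, 36], [0, 0, 0, 0, 0, 0, 36]]])

```text
time: 17.88
tool_pos: [0.4829, -0.1673, 0.2228]
ee_rot: [-3.141, -0.001, -0.562]
wrist_force: [0.4, 1.7, 2.2]
width: 0.0439
finger_force: 30.0
```

```bash
python3 - <<'E'
from h import *
s=snap('wrist'); save(s,'w5.png'); T=pose(); print(T[:3,3].round(4),robot.get_obs()['ee_rot'],robot.get_obs()['time'],robot.get_obs()['wrist_force'],robot.get_obs()['width'])
E
```

```text
[ 0.4829 -0.1673  0.2228] [-3.14064862e+00 -5.12800605e-04 -5.62172700e-01] 17.925 [0.06206489 2.46971607 1.42770275] 0.04403093543925549
```

View pics/w5.png

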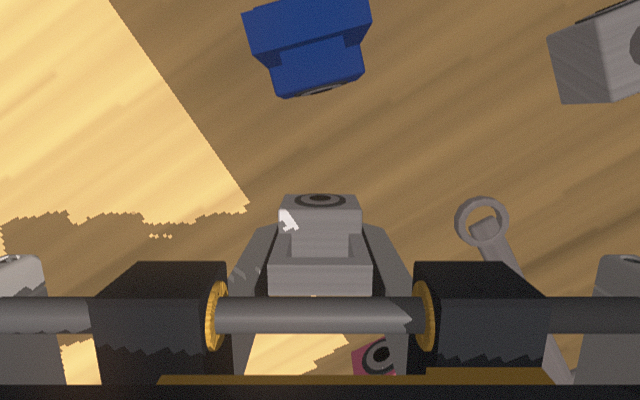

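```bash
python3 - <<'E'
from h import *
s=snap('wrist'); Ti=np.linalg.inv(pose())
for p,z in (((320,264),.074),((320,294),.074),((268,265),.074),((372,265),.074),((319,199),.036)): print(p,(Ti@np.r_[atz(s,p,z),1])[:3].round(4))
E
```

```text
(320, 264) [0.0077 0.0006 0.1488]
(320, 294) [-0.006   0.0006  0.1488]
(268, 265) [ 0.0073 -0.0209  0.1489]
(372, 265) [0.0073 0.0222 0.1488]
(319, 199) [0.0258 0.0002 0.1868]
```

Request:
step_arm(commands=[[[0, 0, -25, 0, 0, 0, 36], [0, 0, -45, 0, 0, 0, 36], [0, 0, -45, 0, 0, 0, 36], [0, 0, -40, 0, 0, 0, 36], [-24, -35.5, 0, 0, 0, 0, 36], [-24, -35.5, 0, 0, 0, 0, 36], [-24, -35.5, 0, 0, 0, 0, 36], [-24, -35.5, 0, 0, 0, 0, 36], [-24, -35.5, 0, 0, 0, 0, 36], [-24, -35.5, 0, 0, 0, 0, 36], [-24, -35.5, 0, 0, 0, 0, 36], [-24, -35.5, 0, 0, 0, 0, 36], [0, 0, 0, 0, 0, -0.153, 36], [0, 0, 0, 0, 0, -0.153, 36], [0, 0, 0, 0, 0, -0.153, 36], [0, 0, 0, 0, 0, -0.153, 36], [0, 0, 0, 0, 0, -0.153, 36], [0, 0, 0, 0, 0, 0, 36], [0, 0, 0, 0, 0, 0, 36]]])

```text
time: 20.35
tool_pos: [0.4715, 0.175, 0.3766]
ee_rot: [3.141, 0.002, 0.201]
wrist_force: [-0.7, -1.5, -4.0]
width: 0.0438
finger_force: 30.0
```

```bash
python3 - <<'E'
from h import *
s=snap('wrist'); save(s,'w6.png'); o=robot.get_obs(); print(pose()[:3,3].round(4),st(pose()[:3,3]).round(4),o['ee_rot'],o['time'],o['wrist_force'],o['width'])
for p in ((8,1,200),(-62,1,200),(-97,1,200),(-112,1,212)): print(p,proj(s,W(np.array(p)/1e3)).round(0))
E
```

```text
[0.4716 0.175  0.3768] [-0.1718  0.0008  0.3768] [3.14122316e+00 1.15308161e-03 2.00996291e-01] 20.4 [ 0.38686733  0.54536441 -4.03613361] 0.04392963848507239
(8, 1, 200) [ 317. -197.]
(-62, 1, 200) [318.  10.]
(-97, 1, 200) [318.  97.]
(-112, 1, 212) [318. 133.]
```

View pics/w6.png

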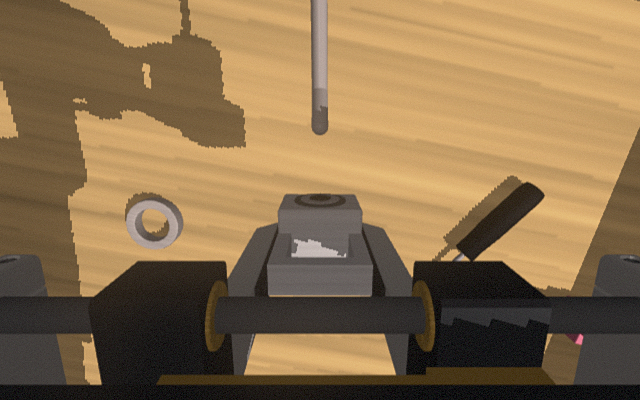

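Aligned: the tip shows at (320,130) against a predicted (318,133), and the eye is centred between the fingers. I'll slide the window over the tip to stand x of about -70.

Request:
step_arm(commands=[[[5, -0.5, 0, 0, 0, 0, 36], [10, 0, 0, 0, 0, 0, 36], [10, 0, 0, 0, 0, 0, 36], [10, 0, 0, 0, 0, 0, 36], [10, 0, 0, 0, 0, 0, 36], [10, 0, 0, 0, 0, 0, 36], [10, 0, 0, 0, 0, 0, 36], [10, 0, 0, 0, 0, 0, 36], [10, 0, 0, 0, 0, 0, 36], [7, 0, 0, 0, 0, 0, 36], [0, 0, 0, 0, 0, 0, 36], [0, 0, 0, 0, 0, 0, 36]]])

```text
time: 21.9
tool_pos: [0.5615, 0.1941, 0.3774]
ee_rot: [3.142, 0.0, 0.203]
wrist_force: [-0.4, 0.3, -4.4]
width: 0.0441
finger_force: 30.0
```

```bash
python3 - <<'E'
from h import *
s=snap('wrist'); save(s,'w7.png'); o=robot.get_obs(); print(st(pose()[:3,3]).round(4),o['ee_rot'],o['time'],o['wrist_force'],o['width'])
E
```

```text
[-0.08    0.0013  0.3775] [3.14149769e+00 2.12528655e-04 2.02793186e-01] 21.95 [ 0.29719367 -0.41678127 -3.41423989] 0.04363279685772253
```

View pics/w7.png

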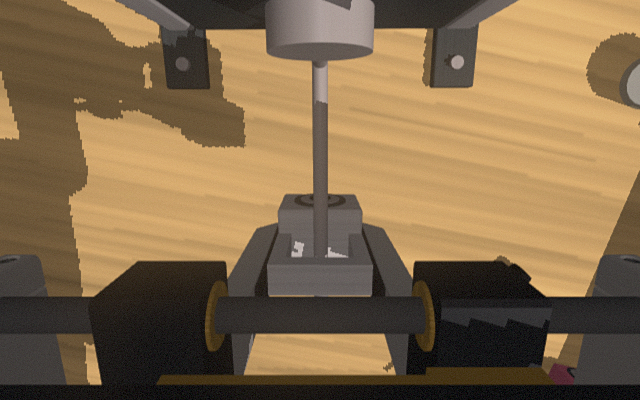

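The bar runs through the window, centred at column 321. Next: 10 mm further in, then lower.

Request:
step_arm(commands=[[[5, 0, 0, 0, 0, 0, 36], [5, 0, 0, 0, 0, 0, 36], [0, 0, 4, 0, 0, 0, 36], [0, 0, 4, 0, 0, 0, 36], [0, 0, 3, 0, 0, 0, 36], [0, 0, 2, 0, 0, 0, 36], [0, 0, 1, 0, 0, 0, 36], [0, 0, 0, 0, 0, 0, 36], [0, 0, 0, 0, 0, 0, 36]]])

```text
time: 23.08
tool_pos: [0.5714, 0.1961, 0.3637]
ee_rot: [3.142, -0.0, 0.203]
wrist_force: [-0.7, 0.1, -3.0]
width: 0.0441
finger_force: 30.0
```

Request:
step_arm(commands=[[[0, 0, 1, 0, 0, 0, 36], [0, 0, 1, 0, 0, 0, 36], [0, 0, 0, 0, 0, 0, 36]]])

```text
time: 23.45
tool_pos: [0.5714, 0.1961, 0.3613]
ee_rot: [3.142, 0.0, 0.203]
wrist_force: [-0.5, -0.8, -3.7]
width: 0.0437
finger_force: 30.0
```

Request:
step_arm(commands=[[[0, 0, 0.5, 0, 0, 0, 36], [0, 0, 0.3, 0, 0, 0, 36], [0, 0, 0, 0, 0, 0, 36]]])

```text
time: 23.82
tool_pos: [0.5714, 0.1961, 0.3606]
ee_rot: [3.142, 0.0, 0.203]
wrist_force: [0.4, 0.1, -3.3]
width: 0.0437
finger_force: 30.0
```

Request:
step_arm(commands=[[[0, 0, 0.4, 0, 0, 0, 36], [0, 0, 0, 0, 0, 0, 36]]])

```text
time: 24.08
tool_pos: [0.5714, 0.1961, 0.3604]
ee_rot: [3.142, -0.0, 0.203]
wrist_force: [-0.5, 0.4, -2.9]
width: 0.0436
finger_force: 30.0
```

Request:
step_arm(commands=[[[0, 0, 0.4, 0, 0, 0, 36], [0, 0, 0, 0, 0, 0, 36]]])

```text
time: 24.32
tool_pos: [0.5714, 0.1961, 0.3603]
ee_rot: [3.142, -0.001, 0.203]
wrist_force: [-1.0, -0.7, -1.9]
width: 0.0439
finger_force: 30.0
```

Request:
step_arm(commands=[[[0, 0, 0.5, 0, 0, 0, 36], [0, 0, 0, 0, 0, 0, 36]]])

```text
time: 24.58
tool_pos: [0.5714, 0.1961, 0.3602]
ee_rot: [3.142, -0.001, 0.203]
wrist_force: [-1.6, -0.9, 1.3]
width: 0.0434
finger_force: 30.0
```

Contact: the hanger carries the weight. Releasing gently.

Request:
step_arm(commands=[[[0, 0, 0, 0, 0, 0, 42], [0, 0, 0, 0, 0, 0, 44], [0, 0, 0, 0, 0, 0, 45], [0, 0, 0, 0, 0, 0, 46], [0, 0, 0, 0, 0, 0, 47], [0, 0, 0, 0, 0, 0, 48], [0, 0, 0, 0, 0, 0, 49], [0, 0, 0, 0, 0, 0, 50], [0, 0, 0, 0, 0, 0, 52], [0, 0, 0, 0, 0, 0, 56], [0, 0, 0, 0, 0, 0, 60]]])

```text
time: 25.95
tool_pos: [0.5714, 0.1961, 0.3594]
ee_rot: [3.142, -0.0, 0.203]
wrist_force: [0.4, 0.2, 0.7]
width: 0.0595
finger_force: 0.0
```

```bash
cat > q.py <<'E'
from h import *
o=robot.get_obs(); print(st(pose()[:3,3]).round(4),o['time'],o['wrist_force'].round(1),o['width'])
for k in range(18):
    s=snap('wrist'); b=bar(s,range(110,180,5),285,345); f=np.polyfit(b[:,0],b[:,1],1); 
    print(round(np.polyval(f,150),2),round(np.std(b[:,1]-np.polyval(f,b[:,0])),2),end=' | ')
save(s,'w8.png')
E
python3 q.py
```

```text
[-0.0698  0.0013  0.3594] 25.95 [0.4 0.2 0.7] 0.05951433739302845
320.18 1.8 | 320.25 1.75 | 320.24 1.78 | 320.18 1.8 | 319.67 1.66 | 319.59 1.81 | 319.49 1.78 | 319.42 1.77 | 319.37 1.78 | 319.29 1.75 | 319.29 1.75 | 319.37 1.78 | 319.45 1.8 | 319.51 1.86 | 319.62 1.67 | 319.67 1.66 | 320.14 1.78 | 320.25 1.75 |
```

View pics/w8.png

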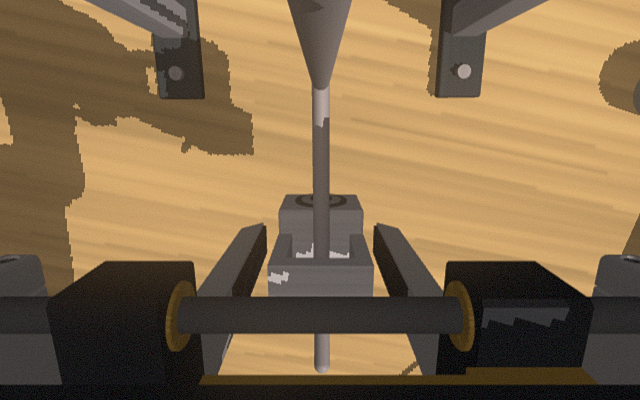

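It hangs quietly, within about ±0.2 mm. I'll open fully and back straight out along the arm.

Request:
step_arm(commands=[[[0, 0, 0, 0, 0, 0, 75], [0, 0, 0, 0, 0, 0, 94], [0, 0, 0, 0, 0, 0, 94], [-5, 0, 0, 0, 0, 0, 94], [-15, 0, 0, 0, 0, 0, 94], [-20, 0, 0, 0, 0, 0, 94], [-25, 0, 0, 0, 0, 0, 94], [-25, 0, 0, 0, 0, 0, 94], [-25, 0, 0, 0, 0, 0, 94], [-25, 0, 0, 0, 0, 0, 94], [-15, 0, 0, 0, 0, 0, 94], [0, 0, 0, 0, 0, 0, 94], [0, 0, 0, 0, 0, 0, 94]]])

```text
time: 28.48
tool_pos: [0.42, 0.165, 0.3595]
ee_rot: [3.142, -0.001, 0.203]
wrist_force: [-0.5, -0.1, -0.7]
width: 0.0941
finger_force: 0.0
```

```bash
python3 - <<'E'
from h import *
o=robot.get_obs(); print(st(pose()[:3,3]).round(4),o['time'],o['wrist_force'].round(1))
for k in range(8):
    s=snap('wrist'); e=models.tip_of(s,'eye'); m=models.masks_of(s,'block')
    print([np.round(r['xy'],1).tolist()+[round(r['confidence'],2)] for r in e[:1]],[np.round(np.argwhere(r['mask'])[:,::-1].mean(0),2).tolist()+[int(r['mask'].sum())] for r in m[:2]])
print('expected eye',proj(s,W([-.070,.001,.189])).round(1))
E
```

```text
[-0.2243  0.0014  0.3595] 28.475 [-0.5 -0.1 -0.7]
[] []
[] []
[] [[139.52, 177.26, 2195]]
[] []
[] []
[] []
[] []
[] []
expected eye [ 319.8 -126.5]
```

```bash
python3 - <<'E'
from h import *
p=[-.070,.001,.189]
g=[]
for k in range(14):
    s=snap('scene'); g.append(cv2.cvtColor(s['color'],cv2.COLOR_RGB2GRAY).astype(np.float32)); 
    if k==0:
        u=proj(s,W(p)); print('exp eye',u.round(1),[(np.round(r['xy'],1).tolist(),round(r['confidence'],2)) for r in models.tip_of(s,'eye')])
x,y=u.astype(int); c=lambda a:a[y-25:y+30,x-25:x+25]
print([tuple(np.round(cv2.phaseCorrelate(c(g[0]),c(a))[0],2)) for a in g[1:]],[round(float(np.abs(c(a)-c(g[0])).max())) for a in g[1:]])
t=snap('top'); print('top exp',proj(t,W(p)).round(1),[(np.round(r['xy'],1).tolist(),round(r['confidence'],2)) for r in models.tip_of(t,'eye')], robot.get_obs()['time'])
E
```

```text
exp eye [379.5 204.3] [([269.8, 191.6], 0.9), ([234.8, 233.5], 0.62), ([377.6, 205.6], 0.6)]
[(np.float64(-0.13), np.float64(0.02)), (np.float64(-0.06), np.float64(0.01)), (np.float64(-0.02), np.float64(-0.01)), (np.float64(-0.09), np.float64(0.03)), (np.float64(-0.16), np.float64(0.03)), (np.float64(-0.12), np.float64(0.01)), (np.float64(-0.06), np.float64(-0.01)), (np.float64(-0.16), np.float64(0.02)), (np.float64(-0.03), np.float64(0.01)), (np.float64(-0.12), np.float64(-0.03)), (np.float64(-0.02), np.float64(-0.0)), (np.float64(-0.08), np.float64(0.02)), (np.float64(-0.02), np.float64(0.05))] [11, 12, 9, 15, 16, 18, 17, 15, 17, 17, 10, 10, 11]
top exp [258.  193.6] [([384.9, 195.3], 0.72), ([257.5, 194.6], 0.5), ([366.9, 257.3], 0.44), ([261.3, 204.0], 0.26)] 30.525
```

The eye is at the expected spot in both views, and it moves by no more than noise (under 0.2 px).

```bash
python3 -c "
from bench import robot
print(robot.close_job())"
```

```text
the job is handed in; nothing more can be done
None
```

I steadied the hanger first, then hung the square-eye block on its arm; it was still with the gripper clear, and I handed in at about 30.5 s, but I viewed 12 pictures against the limit of 10.

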